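Fetch the hemmed-in specimen for the hardness test and restore the canisters

TASK

First clear all three lens canisters out of the black bay and stand them on the blue mat; then take the orange specimen from behind them and stand it centred on the white spot of the metal stage, without shifting the green reference there. Only when the specimen is in place, stand each canister back in the middle of the pad of its own colour. Keep canisters and specimens upright all the way.

Things in the scene. Friction and masses are not known exactly. Their poses are not given: they have to be found in the camera images.
- can_red_mid (a point): screw-top lens canister, an upright cylinder 44 mm in diameter and 120 mm tall, grey below with a red band and a red cap (the upper 42 mm), about 0.16 kg; at the start it stands on the red pad. The point is its centre, 60 mm above its foot; z is up along its axis.
- can_yellow_mid (a point): screw-top lens canister, an upright cylinder 44 mm in diameter and 120 mm tall, grey below with a yellow band and a yellow cap (the upper 42 mm), about 0.16 kg; at the start it stands on the yellow pad. The point is its centre, 60 mm above its foot; z is up along its axis.
- can_blue_mid (a point): screw-top lens canister, an upright cylinder 44 mm in diameter and 120 mm tall, grey below with a blue band and a blue cap (the upper 42 mm), about 0.16 kg; at the start it stands on the blue pad. The point is its centre, 60 mm above its foot; z is up along its axis.
- pad_red: fixed round red pad, 60 mm across and 2 mm thick, on the floor of the black bay. Origin: centre of its underside; z up, x and y along the bay's sides. The bay is a fixed black tray, 180 mm (x) by 240 mm (y), with a 4 mm floor and 22 mm high, 5 mm thick walls at its far (+x) and both side edges, open towards the robot.
- pad_yellow: fixed round yellow pad, 60 mm across and 2 mm thick, on the floor of the black bay. Origin: centre of its underside; z up, x and y along the bay's sides. The three pads surround the place where the orange specimen stands: one centre about 62 mm nearer the robot (-x), one about 62 mm to either side (y); which colour lies where changes.
- pad_blue: fixed round blue pad, 60 mm across and 2 mm thick, on the floor of the black bay. Origin: centre of its underside; z up, x and y along the bay's sides. Bay and arrangement: see the red and yellow pads.
- specimen_mid (a point): orange resin specimen mount, an upright puck 40 mm in diameter and 34 mm tall with a square steel sample in its top face, about 0.11 kg, standing on the bay's floor at its back, hemmed in by the three taller canisters. The point is its centre, 17 mm above its foot.
- stage_seat (a point): centre of the flush white spot (42 mm across, in a black ring of 58 mm) on the flat top of the fixed steel XY stage, on the surface, 30 mm above the table; z up. The top is 120 mm (x) by 190 mm (y), the spot 45 mm from its middle towards -y. Two micrometer heads, lower than the top, stick out 60 mm on the +x side.
- reference_mid (a point): green resin reference mount, same size as the orange one (40 mm by 34 mm), standing loose on the same XY stage about 90 mm from the white spot, on its +y side; to be left alone. The point is its centre, 17 mm above its foot.
- mat: fixed blue parking mat lying flat on the table, 240 mm (its x) by 130 mm (its y), 3 mm thick, empty at the start; origin at the centre of its underside, z up. It lies on the one side of the bay, the XY stage on the other; which side changes.

How it is judged:
On the way, in this order (a step that is already met when the one before it is completed fails the run):
1. all three canisters stand on the blue mat at once, the orange specimen still being in the bay where it stood (x of can_red_mid in the frame of mat between -0.12 and 0.12 m and y of can_red_mid in the frame of mat between -0.065 and 0.065 m and z of can_red_mid in the frame of mat between 0.057 and 0.068 m and angle between each of can_red_mid, can_yellow_mid, can_blue_mid's own z axis and vertical below 0.1 rad and x of can_yellow_mid in the frame of mat between -0.12 and 0.12 m and y of can_yellow_mid in the frame of mat between -0.065 and 0.065 m and z of can_yellow_mid in the frame of mat between 0.057 and 0.068 m and x of can_blue_mid in the frame of mat between -0.12 and 0.12 m and y of can_blue_mid in the frame of mat between -0.065 and 0.065 m and z of can_blue_mid in the frame of mat between 0.057 and 0.068 m and linear speed of each of can_red, can_yellow, can_blue below 0.02 m/s and distance of specimen_mid from where it was at the start of the episode below 0.025 m), for 0.2 s.
2. the orange specimen stands on the white spot, the three canisters still on the mat (horizontal distance between specimen_mid and stage_seat below 0.011 m and z of specimen_mid in the frame of stage_seat between 0.012 and 0.022 m and angle between each of specimen_mid, can_red_mid, can_yellow_mid, can_blue_mid's own z axis and vertical below 0.1 rad and linear speed of specimen below 0.02 m/s and x of can_red_mid in the frame of mat between -0.12 and 0.12 m and y of can_red_mid in the frame of mat between -0.065 and 0.065 m and z of can_red_mid in the frame of mat between 0.057 and 0.068 m and x of can_yellow_mid in the frame of mat between -0.12 and 0.12 m and y of can_yellow_mid in the frame of mat between -0.065 and 0.065 m and z of can_yellow_mid in the frame of mat between 0.057 and 0.068 m and x of can_blue_mid in the frame of mat between -0.12 and 0.12 m and y of can_blue_mid in the frame of mat between -0.065 and 0.065 m and z of can_blue_mid in the frame of mat between 0.057 and 0.068 m), for 0.2 s.
At the end, for the whole second after the job is handed in: The orange specimen stands upright on the stage within 11 mm of the centre of the white spot; each canister stands upright on the pad of its own colour within 13 mm of its centre; the green reference is within 12 mm of where it was; all released and at rest (horizontal distance between specimen_mid and stage_seat below 0.011 m and z of specimen_mid in the frame of stage_seat between 0.012 and 0.022 m and angle between each of specimen_mid, can_red_mid, can_yellow_mid, can_blue_mid's own z axis and vertical below 0.1 rad and linear speed of each of specimen, can_red, can_yellow, can_blue below 0.02 m/s and horizontal distance between can_red_mid and pad_red below 0.013 m and z of can_red_mid in the frame of pad_red between 0.056 and 0.067 m and horizontal distance between can_yellow_mid and pad_yellow below 0.013 m and z of can_yellow_mid in the frame of pad_yellow between 0.056 and 0.067 m and horizontal distance between can_blue_mid and pad_blue below 0.013 m and z of can_blue_mid in the frame of pad_blue between 0.056 and 0.067 m and distance of reference_mid from where it was at the start of the episode below 0.012 m); the robot touches nothing.
It fails at once if a canister or specimen is tipped by more than 40 degrees (angle between any of can_red_mid, can_yellow_mid, can_blue_mid, specimen_mid, reference_mid's own z axis and vertical above 0.7 rad).
It fails at once if the green reference is shifted by more than 12 mm (distance of reference_mid from where it was at the start of the episode above 0.012 m).
It also fails if it takes over 138 s, if anything falls off the work surface, if the arm or the gripper's body presses on something with over 40 N, if the wrist force passes 120 N, or if a joint passes its speed limit or range.

ROBOT

A 6-joint arm with a two-finger parallel gripper is mounted at the origin on the work surface. World frame = base frame: x ahead of the robot, y to its left, z up, the work surface at z = 0. Lengths are in m, angles in rad, forces in N, time in s.
With the tool pointing down it reaches from about 0.35 to 0.925 m from the base axis. Payload 6.4 kg.
Tool frame: the origin (TCP) lies at the very end of the fingers, on their centre line; the grasp point (between the pads) lies 19 mm behind it (env.grasp_offset is the distance from the TCP to the grasp point, in m); z points along the fingers, y is the line along which they close (so a half turn about z gives the same grasp; the last joint's range is limited). The gripper opens to 94 mm and grips with 3 to 60 N. Pads are 16 mm wide; open, the fingers measure 119 mm over their backs; the gripper's body (75 mm by 177 mm) begins 78 mm behind the grasp point.
Start: joints at [-1.311, 0.245, 1.558, -0, 1.339, -0.174], TCP at [0.273, -0.59, 0.165] pointing down, gripper open.
Joint ranges: [-3.13, 3.13], [-1.02, 2.26], [0.13, 2.54], [-0.95, 4.09], [0.21, 2.88], [-2.74, 2.74]. Speed limits (rad/s): [2.57, 2.57, 3.14, 3.14, 3.14, 3.14].

INTERFACE

Orientations are given as a rotation vector (axis times angle).
In Python, from cell import env gives the robot as it stands. The module is installed in compiled form; this text tells all that it offers. Calls block until the motion is done:
- env.movep(position, orientation): joint-space move of the TCP to a pose.
- env.movel(position, rot=None, max_speed=0.15): straight line of the TCP; rot=None keeps the orientation; max_speed is the mean speed in m/s.
- env.set_joints(angles): joint-space move.
- env.set_gripper(opening): finger opening in m; the grip force is fixed at half the most; returns when the fingers have stopped.
- env.pause(seconds).
- env.ik(position, orientation): joint angles nearest the present ones, or None.
- env.get_obs(): the state.
- env.capture(name): name is "side" or "top" or "wrist"; returns the picture (480x640x3 uint8, blue, green, red); there is no depth.
- env.camera_model(name): a dict with "fx", "fy", "cx", "cy" (pixels), "rvec" (rotation vector, rad) and "tvec" (3), from world to camera coordinates, as OpenCV has them; the wrist camera has in their place "mount" (4x4, takes a point from camera to tool coordinates, whose origin is the TCP and whose axes are the flange's). Camera axes: x right, y down, z forward; pixel columns grow to the right and rows downward; lengths in m; the calibration is good to about 2 mm. The wrist camera is an equidistant fisheye: a pixel r from the principal point sees the ray r / f radians off the axis. A picture is of the moment at which its call begins: read the wrist's pose just before it. camera_model takes no time and is no camera call.
A pose or a line that the arm cannot do raises env.IKError and nothing moves.
- env.sign_off(): hands the job in; it is judged then, once.
The state is a dict: "time": time; "joint_pos": joint angles; "qvel": joint speeds; "effort": joint torques, N m; "tool_pos": TCP position; "tcp_rot": TCP orientation; "wrist_force": force on the tool from outside, world axes, zero at the start; "wrist_torque": the same for the moment, N m; "finger_gap": finger opening in m; "grasp_force": force on a finger pad.
Only numpy, scipy, OpenCV 4.12 (cv2) and the standard library are available. Lean on these libraries where they do the work, as an engineer would, in place of code of your own. Each camera call takes 0.05 s, during which the arm holds its last target. There are 200 camera calls.

## Working session

There is one attempt and no reset: what is moved stays moved. The work goes in short steps, each a Python script; the robot and the scene stay as the last script left them, time stands still between calls to the robot, and variables do not carry over. Pictures are saved under pics/ and viewed, at most 14 in all, crops included, and the job is handed in when it is done.

```bash
mkdir -p pics; python3 - <<'E'
from cell import env
import cv2
for n in("top","side"):
    im=env.capture(n); cv2.imwrite(f"pics/{n}0.png",im); print(n,env.camera_model(n))
print(env.get_obs()); print(env.camera_model("wrist"),env.grasp_offset)
E
```

```text
top {'fx': 478.0934645914903, 'fy': 478.0934645914903, 'cx': 319.6034935495127, 'cy': 239.24219881257545, 'rvec': array([ 2.12727717, -2.09706698,  0.20258699]), 'tvec': array([-0.01574667,  0.56326924,  0.86547897])}
side {'fx': 441.67588116359946, 'fy': 441.67588116359946, 'cx': 326.01629049908075, 'cy': 236.70802325329123, 'rvec': array([ 0.95691148, -2.2585504 ,  1.24765771]), 'tvec': array([0.37158033, 0.27583797, 0.74905866])}
{'time': 0.1, 'joint_pos': array([-1.31111510e+00,  2.45743233e-01,  1.55884767e+00,  6.50317986e-06,
        1.33870525e+00, -1.74066095e-01]), 'qvel': array([ 1.89306605e-03, -2.99560533e-03, -1.75608018e-03,  9.38550277e-05,
       -5.08507760e-05,  5.78471824e-04]), 'effort': array([-2.34534109e-04, -4.16919851e+01, -3.15525413e+01,  6.87469938e-02,
        3.09816026e-02, -5.06386630e-05]), 'tool_pos': array([ 0.27305103, -0.58921471,  0.16448014]), 'tcp_rot': array([-3.06633882e+00, -6.75631702e-01,  1.04525066e-04]), 'wrist_force': array([ 0.65038193, -0.00328333,  0.15316334]), 'wrist_torque': array([ 0.01917633,  0.01793271, -0.01273821]), 'grasp_force': 0.0, 'finger_gap': 0.09434067923935198}
{'fx': 371.64829954431775, 'fy': 371.64829954431775, 'cx': 322.12683713857126, 'cy': 241.6340470780828, 'mount': array([[ 6.73259247e-04, -9.71449535e-01, -2.37245333e-01,
         6.93509788e-02],
       [ 9.99999498e-01,  8.30090253e-04, -5.61157006e-04,
         1.10278877e-03],
       [ 7.42070751e-04, -2.37244836e-01,  9.71449606e-01,
        -2.18725816e-01],
       [ 0.00000000e+00,  0.00000000e+00,  0.00000000e+00,
         1.00000000e+00]])} 0.0188
```

View pics/top0.png

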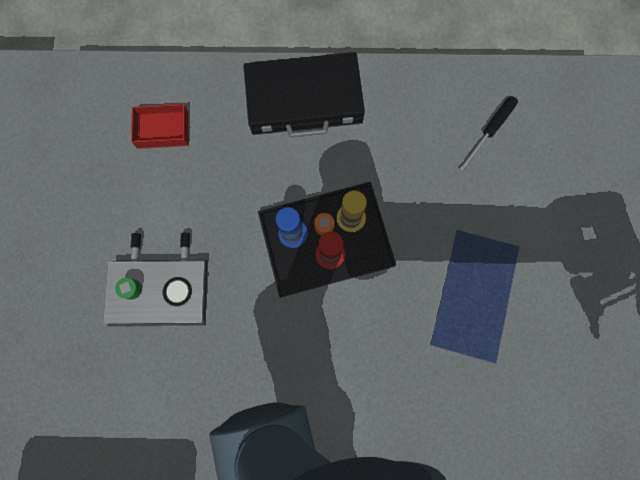

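View pics/side0.png

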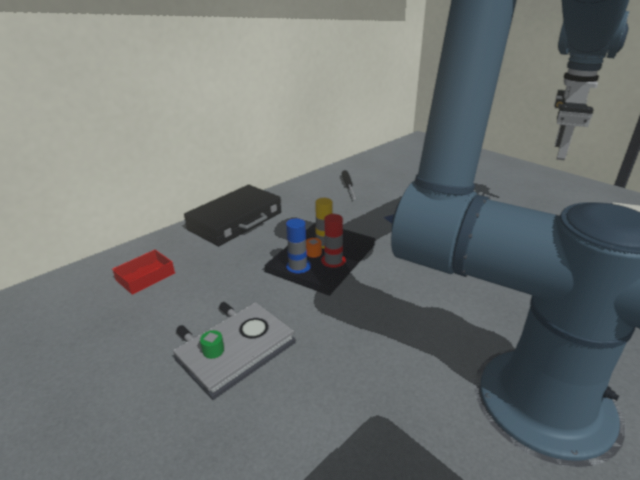

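The top view shows red can near (330,244), yellow (354,203), blue (288,219), specimen (324,223), white spot (177,291), and the mat's corners at about (457,231), (519,246), (495,362), (431,345). The side view confirms the cans are upright.

```bash
cat > h.py <<'E'
from cell import env
import cv2, numpy as np
from scipy.spatial.transform import Rotation as R
HSV=dict(red=[((0,120,40),(6,255,255)),((172,120,40),(180,255,255))],yellow=[((20,120,50),(32,255,255))],
 blue=[((105,170,110),(125,255,255))],orange=[((7,150,60),(16,255,255))],green=[((50,120,40),(75,255,255))],
 white=[((0,0,200),(180,60,255))],mat=[((105,110,30),(125,255,109))])
def mask(im,c):
    h=cv2.cvtColor(im,cv2.COLOR_BGR2HSV); m=0
    for lo,hi in HSV[c]: m=m|cv2.inRange(h,lo,hi)
    return m
def blobs(im,c,amin=40,roi=None):
    m=mask(im,c)
    if roi: z=np.zeros_like(m); x0,y0,x1,y1=roi; z[y0:y1,x0:x1]=m[y0:y1,x0:x1]; m=z
    cs,_=cv2.findContours(m,cv2.RETR_EXTERNAL,cv2.CHAIN_APPROX_NONE)
    return sorted([k for k in cs if cv2.contourArea(k)>amin],key=cv2.contourArea,reverse=True)
def ray(name,px,z):
    c=env.camera_model(name); u=(np.atleast_2d(px)-[c['cx'],c['cy']])/c['fx']
    if name=='wrist':
        o=env.get_obs(); T=np.eye(4); T[:3,:3]=R.from_rotvec(o['tcp_rot']).as_matrix(); T[:3,3]=o['tool_pos']
        T=T@c['mount']; r=np.linalg.norm(u,axis=1,keepdims=True); d=np.hstack([u*np.sinc(r/np.pi),np.cos(r)]); Rm=T[:3,:3]; p=T[:3,3]
    else:
        Rm=R.from_rotvec(c['rvec']).as_matrix().T; p=-Rm@c['tvec']; d=np.hstack([u,np.ones((len(u),1))])
    d=d@Rm.T
    return p+d*((z-p[2])/d[:,2])[:,None]
def down(a):  # tool z down, y (closing line) along world angle a
    y=np.array([np.cos(a),np.sin(a),0]); z=np.array([0,0,-1.]); return R.from_matrix(np.c_[np.cross(y,z),y,z]).as_rotvec()
E
python3 - <<'E'
from h import *
im=env.capture("top"); np.set_printoptions(precision=4,suppress=True)
c=env.camera_model('top'); print('cam',-R.from_rotvec(c['rvec']).as_matrix().T@c['tvec'])
for n,roi,z in[('red',(250,170,400,300),.126),('yellow',(250,170,400,300),.126),('blue',(250,170,400,300),.126),('orange',(250,170,400,300),.038),('white',(100,250,220,330),.03),('green',(100,250,220,330),.064),('mat',(400,200,560,380),.003)]:
    for k in blobs(im,n,40,roi)[:4]:
        (e,ax,_)=cv2.fitEllipse(k); print(n,cv2.contourArea(k),np.array(e),np.array(ax),ray('top',e,z)[0], cv2.boundingRect(k))
        if n=='mat':
            w=ray('top',k[:,0,:],.003)[:,:2].astype(np.float32); print(cv2.minAreaRect(w))
b=np.array([(260,211),(371,183),(395,266),(281,296)]);print(ray('top',b,.02))
E
```

```text
cam [ 0.3803 -0.0171  0.96  ]
red 827.0 [330.0156 250.5486] [28.5377 37.3091] [ 0.5292 -0.0272  0.126 ] (315, 232, 30, 37)
yellow 919.5 [351.9491 211.571 ] [27.8086 43.0821] [ 0.601  -0.0659  0.126 ] (337, 190, 30, 42)
blue 389.5 [287.1037 218.6228] [21.5905 23.1109] [0.5864 0.0505 0.126 ] (276, 208, 24, 23)
blue 85.0 [291.3598 229.846 ] [25.452  31.3728] [0.5658 0.0423 0.126 ] (278, 224, 29, 23)
orange 316.5 [323.6952 223.2377] [19.4057 21.3283] [ 0.5996 -0.0151  0.038 ] (314, 213, 20, 23)
white 287.5 [176.8598 290.7967] [18.5833 19.8504] [0.4626 0.2689 0.03  ] (167, 281, 21, 20)
green 380.5 [127.9103 288.1066] [19.5381 25.0322] [0.4634 0.351  0.064 ] (116, 278, 25, 21)
mat 5809.0 [473.753  308.4283] [ 76.0143 109.1004] [ 0.4387 -0.3144  0.003 ] (431, 259, 84, 103)
((0.4495304524898529, -0.31447142362594604), (0.1276644617319107, 0.20026537775993347), 75.33831787109375)
[[ 0.6278  0.1147  0.02  ]
 [ 0.6901 -0.1111  0.02  ]
 [ 0.5188 -0.1575  0.02  ]
 [ 0.4563  0.0667  0.02  ]]
```

```bash
python3 - <<'E'
from h import *
np.set_printoptions(precision=4,suppress=True)
b=np.array([(457,231),(519,246),(495,362),(431,345)]);w=ray('top',b,.003);print(w,w.mean(0)); print(np.linalg.norm(np.diff(w,axis=0),axis=1))
for a in (105.4,-74.6):
    for p in ([.56,-.02,.3],[.616,-.075,.07],[.59,-.015,.01],[.46,.269,.04],[.44,-.32,.07]):
        print(a,p,env.ik(p,down(np.radians(a))))
env.movep([.55,-.02,.3],down(np.radians(105.4)))
o=env.get_obs();print(o['time'],o['tool_pos'],R.from_rotvec(o['tcp_rot']).as_matrix())
im=env.capture('wrist');cv2.imwrite('pics/w1.png',im)
E
```

```text
[[ 0.5953 -0.2879  0.003 ]
 [ 0.5658 -0.4122  0.003 ]
 [ 0.3364 -0.3504  0.003 ]
 [ 0.3666 -0.2277  0.003 ]] [ 0.466  -0.3195  0.003 ]
[0.1278 0.2376 0.1264]
105.4 [0.56, -0.02, 0.3] [-0.238  -0.0454  1.6279 -0.      1.5591 -2.0776]
105.4 [0.616, -0.075, 0.07] [-0.3036  0.2771  1.7033 -0.      1.1612 -2.1432]
105.4 [0.59, -0.015, 0.01] [-0.2174  0.2957  1.8059 -0.      1.04   -2.057 ]
105.4 [0.46, 0.269, 0.04] [ 0.3162  0.1261  1.9428 -0.      1.0726 -1.5233]
105.4 [0.44, -0.32, 0.07] [-0.8373  0.1075  1.9006 -0.      1.1335 -2.6768]
-74.6 [0.56, -0.02, 0.3] [-0.238  -0.0454  1.6279 -0.      1.5591  1.064 ]
-74.6 [0.616, -0.075, 0.07] [-0.3036  0.2771  1.7033 -0.      1.1612  0.9984]
-74.6 [0.59, -0.015, 0.01] [-0.2174  0.2957  1.8059 -0.      1.04    1.0846]
-74.6 [0.46, 0.269, 0.04] [ 0.3162  0.1261  1.9428 -0.      1.0726  1.6183]
-74.6 [0.44, -0.32, 0.07] [-0.8373  0.1075  1.9006 -0.      1.1335  0.4647]
2.4583 [ 0.55   -0.0206  0.2998] [[-0.9644 -0.2645 -0.0004]
 [-0.2645  0.9644 -0.    ]
 [ 0.0004  0.0001 -1.    ]]
```

View pics/w1.png

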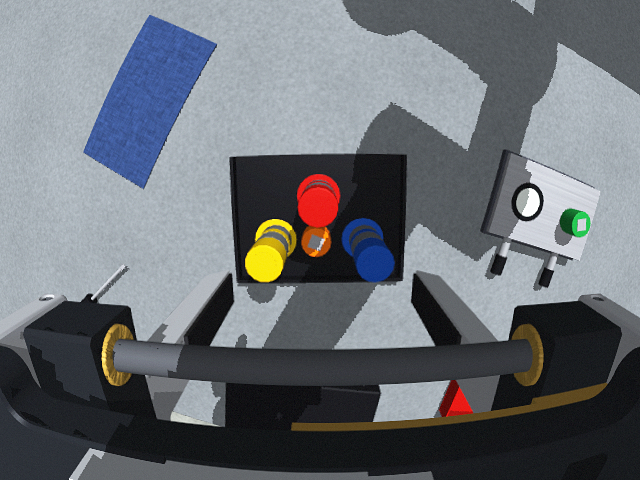

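The wrist view shows cap tops at red ~(318,207), yellow ~(264,263), blue ~(375,263), specimen (316,242), white spot (527,202) and green (575,222). All are unobstructed.

```bash
python3 - <<'E'
from h import *
np.set_printoptions(precision=4,suppress=True)
im=cv2.imread('pics/w1.png')
for n,px,z in[('red',(318,207),.126),('yellow',(264,263),.126),('blue',(375,263),.126),('spec',(316,242),.038)]:print(n,ray('wrist',px,z))
k=blobs(im,'white',40,(490,150,560,250))[0];e=cv2.fitEllipse(k);print(e,ray('wrist',e[0],.03))
m=np.array([(150,14),(216,44),(144,188),(84,152)]);w=ray('wrist',m,.003);print(w,w.mean(0))
b=np.array([(234,157),(405,155)]);print(ray('wrist',b,.004))
hsv=cv2.cvtColor(im,cv2.COLOR_BGR2HSV); print(hsv[263,375],hsv[226,352],hsv[100,150],hsv[240,308])
E
```

```text
red [[ 0.542 -0.028  0.126]]
yellow [[ 0.6182 -0.0696  0.126 ]]
blue [[0.5854 0.0495 0.126 ]]
spec [[ 0.6008 -0.0156  0.038 ]]
((537.4957885742188, 209.0149383544922), (50.215553283691406, 89.27494049072266), 1.067469835281372) [[0.4661 0.2902 0.03  ]]
[[ 0.3339 -0.3502  0.003 ]
 [ 0.3677 -0.2275  0.003 ]
 [ 0.5973 -0.2855  0.003 ]
 [ 0.5652 -0.4095  0.003 ]] [ 0.466  -0.3182  0.003 ]
[[ 0.5213 -0.1567  0.004 ]
 [ 0.4556  0.0728  0.004 ]]
[110 216 137] [110 222 138] [111 152 156] [ 12 244 183]
```

```bash
cat >> h.py <<'E'
A=np.radians(-74.5); ROT=down(A); H=.25
mc=np.array([.466,-.319]); mu=np.array([.967,.254])
SLOT=dict(red=mc-.075*mu,yellow=mc+.075*mu,blue=mc)
def pick(p,z,h=H,op=.072,width=.044):
    env.set_gripper(op); env.movep([*p,h],ROT); env.movel([*p,z],max_speed=.12)
    env.set_gripper(0.0 if 0 else width-.015); o=env.get_obs(); print('grip',o['finger_gap'],o['grasp_force'],o['time'])
    assert abs(o['finger_gap']-width)<.006
    env.movel([*p,h],max_speed=.12)
def place(p,z,h=H,op=.072):
    env.movep([*p,h],ROT); env.movel([*p,z+.02],max_speed=.15); env.movel([*p,z],max_speed=.05)
    o=env.get_obs(); print('placed',o['tool_pos'],o['wrist_force'],o['finger_gap'],o['time'])
    env.set_gripper(op); env.movel([*p,h],max_speed=.2)
E
python3 - <<'E'
from h import *
pick(np.array([.5415,-.029]),.075); place(SLOT['red'],.0735)
cv2.imwrite('pics/t2.png',env.capture('top')); cv2.imwrite('pics/w2.png',env.capture('wrist'))
E
```

```text
grip 0.04300457697335454 30.001193981152028 7.875
placed [ 0.39334426 -0.33787739  0.07316003] [ 0.76149775 -0.03816489 -1.93677877] 0.04304856707345032 12.5167
```

View pics/w2.png

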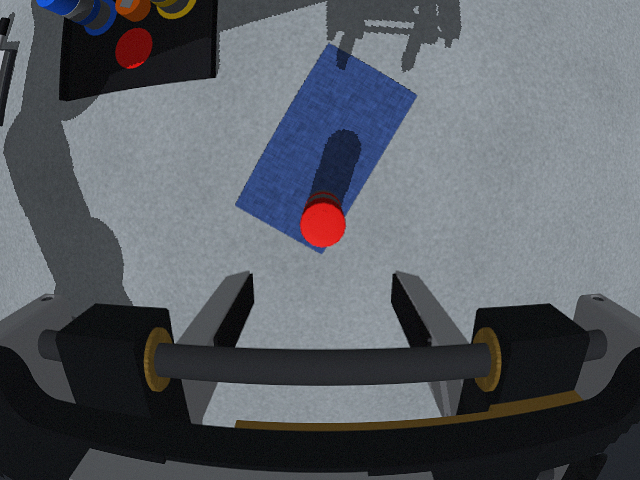

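Red stands wholly on the mat at pixel (322,225), but the mat's yaw is mirrored from what I assumed. I'm fixing the slots (red stays) and moving the other two.

```bash
cat >> h.py <<'E'
mu=np.array([.967,-.254]); mv=np.array([.254,.967])
SLOT['blue']=mc+.02*mv; SLOT['yellow']=mc+.08*mu
E
python3 - <<'E'
from h import *
pick(np.array([.6182,-.0715]),.075); place(SLOT['yellow'],.0735)
pick(np.array([.585,.048]),.075); place(SLOT['blue'],.0735)
env.movep([.55,-.02,.3],ROT)
cv2.imwrite('pics/t3.png',env.capture('top')); cv2.imwrite('pics/w3.png',env.capture('wrist'))
print(env.get_obs()['time'])
E
```

```text
grip 0.04293949990540738 29.997573512373492 17.9917
placed [ 0.54318392 -0.33918247  0.07308038] [-0.62539233 -0.7167808  -1.09132545] 0.04324766081795597 22.4167
grip 0.04276716848388445 30.000282037071884 27.9417
placed [ 0.47092192 -0.29954113  0.07317625] [ 0.81726201  1.55837039 -0.76071839] 0.042828216752725606 32.6583
35.5667
```

View pics/w3.png

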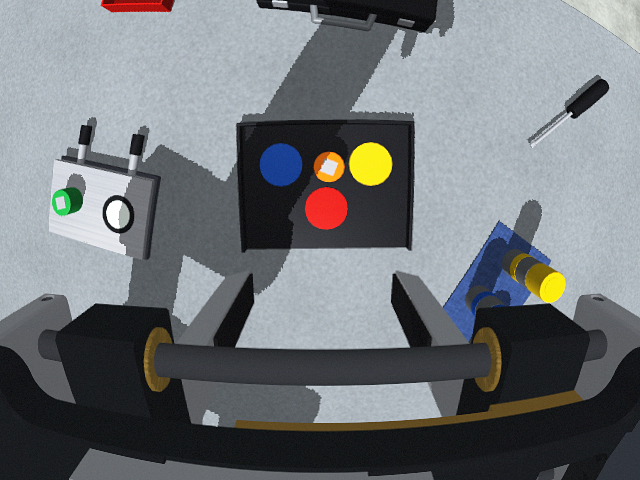

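View pics/t3.png

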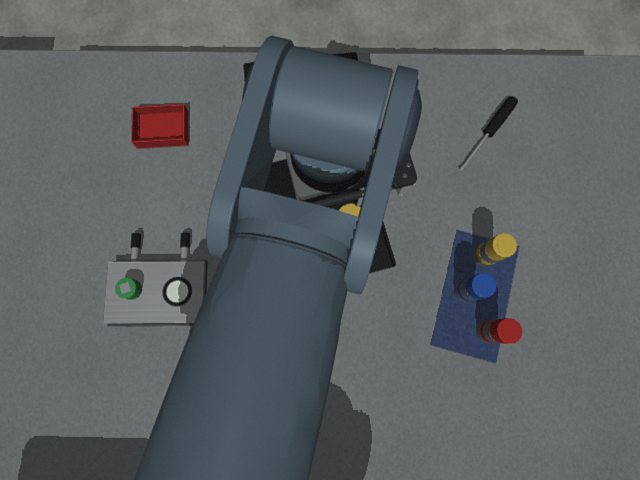

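The wrist view shows the pads clear: blue (281,164), yellow (370,163), red (326,208). The specimen is at (329,167) and the spot at (118,214). The top view shows all three cans upright on the mat.

```bash
python3 - <<'E'
from h import *
np.set_printoptions(precision=4,suppress=True)
im=cv2.imread('pics/w3.png')
HSV['blue']=[((105,170,60),(125,255,255))]
roi=(240,120,415,250)
for n,z in[('red',.006),('yellow',.006),('blue',.006)]:
    k=blobs(im,n,200,roi)[0];w=ray('wrist',k[:,0,:],z)[:,:2].astype(np.float32);print(n,cv2.minEnclosingCircle(w))
print('spec',ray('wrist',(329.5,166.5),.038))
# white disc: dark ring outer ellipse via gray threshold near spot
g=cv2.cvtColor(im,cv2.COLOR_BGR2GRAY);d=cv2.inRange(g,0,60);z=np.zeros_like(d);z[192:238,98:140]=d[192:238,98:140]
cs,_=cv2.findContours(z,cv2.RETR_EXTERNAL,cv2.CHAIN_APPROX_NONE);k=max(cs,key=cv2.contourArea)
w=ray('wrist',k[:,0,:],.03)[:,:2].astype(np.float32);print('ring',cv2.minEnclosingCircle(w),cv2.boundingRect(k))
im=cv2.imread('pics/t3.png');k=blobs(im,'white',100,(150,270,200,310))[0]
print('spot top',ray('top',cv2.fitEllipse(k)[0],.03))
E
```

```text
red ((0.5440588593482971, -0.0289837084710598), 0.03058665245771408)
yellow ((0.6203460693359375, -0.07116995751857758), 0.03057180717587471)
blue ((0.5860772132873535, 0.04788436368107796), 0.03018578141927719)
spec [[ 0.6019 -0.0173  0.038 ]]
ring ((0.46196842193603516, 0.26809829473495483), 0.028923334553837776) (103, 196, 31, 37)Traceback (most recent call last):
  File "<stdin>", line 13, in <module>
IndexError: list index out of range
```

```bash
python3 - <<'E'
from h import *
pick(np.array([.602,-.0165]),.012,h=.2,op=.066,width=.040); place(np.array([.4623,.2684]),.039,h=.2,op=.06)
env.movep([.44,.12,.3],ROT)
im=env.capture('wrist'); cv2.imwrite('pics/w4.png',im); cv2.imwrite('pics/t4.png',env.capture('top'))
for k in blobs(im,'orange',100)[:2]: print(cv2.boundingRect(k),ray('wrist',cv2.minEnclosingCircle(k)[0],.055))
print(env.get_obs()['time'])
E
```

```text
grip 0.02524944679083775 0.0 38.9417Traceback (most recent call last):
  File "<stdin>", line 2, in <module>
  File "h.py", line 33, in pick
    assert abs(o['finger_gap']-width)<.006
           ^^^^^^^^^^^^^^^^^^^^^^^^^^^^^^^
AssertionError
```

```bash
python3 - <<'E'
from h import *
cv2.imwrite('pics/w5.png',env.capture('wrist')); o=env.get_obs(); print(o['tool_pos'],o['finger_gap'],o['wrist_force'])
E
```

```text
[ 0.60199877 -0.01648647  0.01199378] 0.02494521461338332 [ 0.50678228 -0.5734876  -0.02139659]
```

View pics/w5.png

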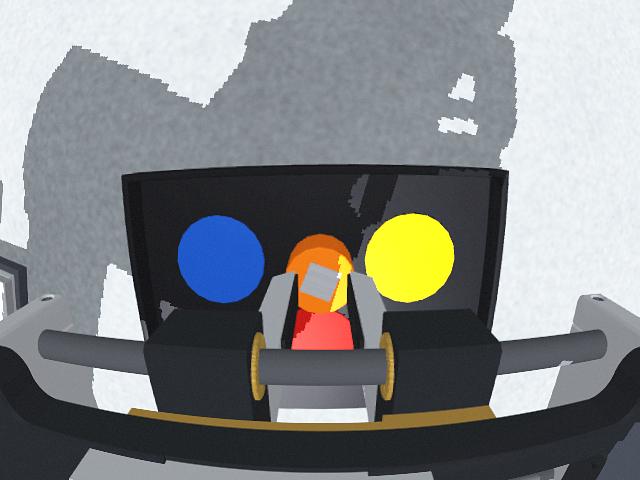

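The specimen's steel square is at (320,280), upright but not between the fingers. It was pushed to +x of them.

```bash
python3 - <<'E'
from h import *
print(ray('wrist',[(320,281)],.038), ray('wrist',[(221,259),(410,258)],.006))
env.set_gripper(.066); p=env.get_obs()['tool_pos']; env.movel([*p[:2],.2]); env.movep([.56,-.03,.2],ROT)
im=env.capture('wrist'); cv2.imwrite('pics/w6.png',im[60:460,150:550])
print(env.get_obs()['time'])
E
```

```text
[[ 0.60204583 -0.01614744  0.038     ]] [[ 0.58763622  0.04651335  0.006     ]
 [ 0.62099779 -0.07058856  0.006     ]]
41.5333
```

View pics/w6.png

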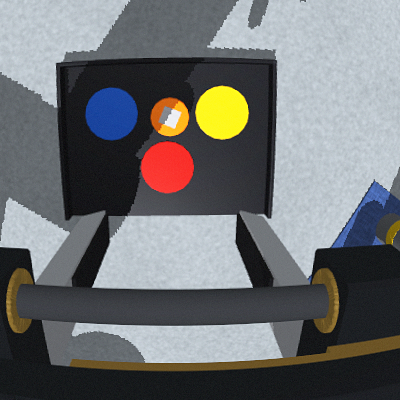

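```bash
python3 - <<'E'
from h import *
np.set_printoptions(precision=4,suppress=True)
import h
pose=dict(w5=([.602,-.0165,.012],'pics/w5.png'),w3=([.55,-.0206,.2998],'pics/w3.png'))
class F: pass
o0=env.get_obs(); print(o0['tool_pos'])
real=h.env
for n,(p,f) in pose.items():
    class E2:
        camera_model=staticmethod(real.camera_model)
        get_obs=staticmethod(lambda p=p:dict(tool_pos=np.array(p),tcp_rot=ROT))
    h.env=E2
    im=cv2.imread(f); k=blobs(im,'orange',100,(230,120,420,330))[0]; r=cv2.boundingRect(k); print(n,r)
    u0,v0,w,hh=r
    print('foot far edge z.004',h.ray('wrist',(u0+w/2,v0),.004),'top near edge z.038',h.ray('wrist',(u0+w/2,v0+hh),.038))
    print('LR edges z.038',h.ray('wrist',[(u0,v0+hh*.6),(u0+w,v0+hh*.6)],.038))
    # project fingertips
    c=real.camera_model('wrist'); M=np.linalg.inv(c['mount'])
    for q in([0,.0125,0],[0,-.0125,0],[0.008,.0125,0],[0,.0125,-.03]):
        v=M[:3,:3]@q+M[:3,3]; rr=np.hypot(*v[:2]); t=np.arctan2(rr,v[2]); print(q,v[:2]/rr*t*c['fx']+[c['cx'],c['cy']])
    for zz in(.004,.021,.038): print(zz,h.ray('wrist',(u0+w/2,v0+hh/2),zz))
E
```

```text
[ 0.5598 -0.03    0.1995]
w5 (286, 233, 68, 81)
foot far edge z.004 [[ 0.6208 -0.0107  0.004 ]] top near edge z.038 [[ 0.5827 -0.0215  0.038 ]]
LR edges z.038 [[ 0.5966  0.0018  0.038 ]
 [ 0.6067 -0.0343  0.038 ]]
[0, 0.0125, 0] [341.0143 266.9353]
[0, -0.0125, 0] [300.5405 266.8934]
[0.008, 0.0125, 0] [341.2027 254.4726]
[0, 0.0125, -0.03] [343.6618 283.7107]
0.004 [[ 0.5951 -0.0178  0.004 ]]
0.021 [[ 0.6007 -0.0164  0.021 ]]
0.038 [[ 0.6062 -0.015   0.038 ]]
w3 (313, 151, 32, 31)
foot far edge z.004 [[ 0.6218 -0.0111  0.004 ]] top near edge z.038 [[ 0.5828 -0.0214  0.038 ]]
LR edges z.038 [[ 0.5928  0.0028  0.038 ]
 [ 0.6039 -0.0368  0.038 ]]
[0, 0.0125, 0] [341.0143 266.9353]
[0, -0.0125, 0] [300.5405 266.8934]
[0.008, 0.0125, 0] [341.2027 254.4726]
[0, 0.0125, -0.03] [343.6618 283.7107]
0.004 [[ 0.6011 -0.0168  0.004 ]]
0.021 [[ 0.6016 -0.0164  0.021 ]]
0.038 [[ 0.6022 -0.0159  0.038 ]]
```

```bash
python3 - <<'E'
import cv2
im=cv2.imread('pics/w5.png')[220:340,240:400]; cv2.imwrite('pics/w5z.png',cv2.resize(im,None,fx=5,fy=5,interpolation=cv2.INTER_NEAREST))
E
```

```text
(no output)
```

View pics/w5z.png

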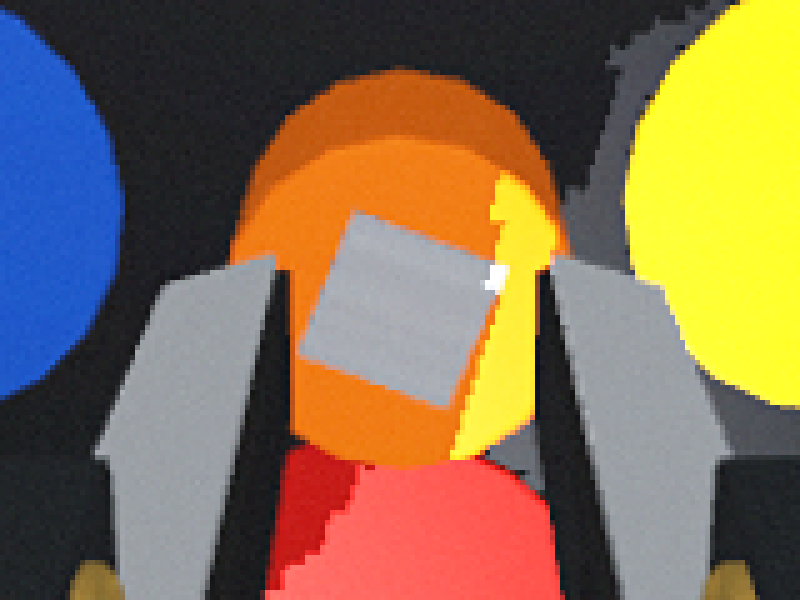

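Zoomed, the finger ends sit at (295,271) and (350,271), about 30 mm short of where the TCP should project. The fingers seem to have closed above the specimen. I'll go down open and check from the side camera before going lower.

```bash
python3 - <<'E'
from h import *
env.movep([.602,-.0165,.15],ROT); env.movel([.602,-.0165,.012],max_speed=.12)
im=env.capture('side'); o=env.get_obs(); print(o['tool_pos'],o['wrist_force'],o['finger_gap'])
c=env.camera_model('side')
for q in([.602,-.0165,.012],[.602,-.0165,.038],[.602,-.0165,.004]):
    print(cv2.projectPoints(np.array([q]),c['rvec'],c['tvec'],np.array([[c['fx'],0,c['cx']],[0,c['fy'],c['cy']],[0,0,1]]),None)[0].ravel())
cv2.imwrite('pics/s7.png',cv2.resize(im[180:300,250:410],None,fx=5,fy=5,interpolation=cv2.INTER_CUBIC))
E
```

```text
[ 0.60285186 -0.01667872  0.01305928] [-0.49473628 -0.11908065  0.95606305] 0.06586091126319467
[312.88503887 249.48603438]
[312.63656767 240.85955677]
[312.96027049 252.09794214]
```

View pics/s7.png

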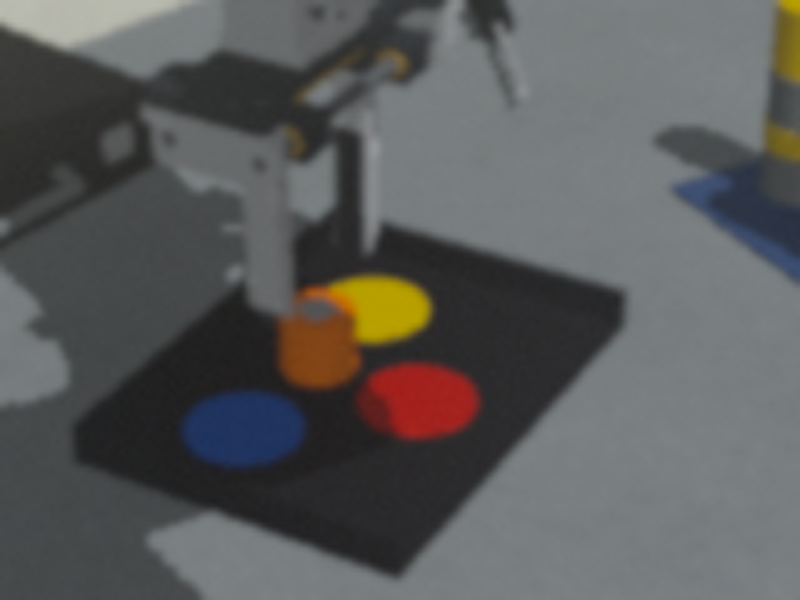

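```bash
python3 - <<'E'
from h import *
c=env.camera_model('side'); K=np.array([[c['fx'],0,c['cx']],[0,c['fy'],c['cy']],[0,0,1]])
P=lambda q:(cv2.projectPoints(np.array([q],float),c['rvec'],c['tvec'],K,None)[0].ravel()-[250,180])*5
for s in(1,-1):
  for dx in (0,.02,.04):
    for z in(.012,.03,.045):
        xy=np.array([.602,-.0165])+s*.038*np.array([-.267,.964])+dx*np.array([.964,.267]); print(s,dx,z,P([*xy,z]).round())
E
```

```text
1 0 0.012 [274. 384.]
1 0 0.03 [272. 354.]
1 0 0.045 [271. 328.]
1 0.02 0.012 [240. 373.]
1 0.02 0.03 [239. 343.]
1 0.02 0.045 [237. 317.]
1 0.04 0.012 [207. 362.]
1 0.04 0.03 [205. 332.]
1 0.04 0.045 [204. 306.]
-1 0 0.012 [353. 312.]
-1 0 0.03 [353. 283.]
-1 0 0.045 [352. 258.]
-1 0.02 0.012 [321. 302.]
-1 0.02 0.03 [320. 273.]
-1 0.02 0.045 [319. 248.]
-1 0.04 0.012 [289. 292.]
-1 0.04 0.03 [288. 263.]
-1 0.04 0.045 [287. 238.]
```

Both views agree that the real fingertips are about 38 mm above the reported TCP: dx is 0 and the tips are at z≈0.050. So I'll go lower in steps, watching the force.

```bash
python3 - <<'E'
from h import *
p=[.602,-.0165]
for z in np.arange(.007,-.0185,-.005):
    env.movel([*p,z],max_speed=.05); o=env.get_obs(); f=o['wrist_force']
    if abs(f[2])>4: print('contact',z,f); break
print(o['tool_pos'],f)
env.set_gripper(.03); o=env.get_obs(); print(o['finger_gap'],o['grasp_force'],o['time'])
if abs(o['finger_gap']-.04)<.003:
    env.movel([*p,.03],max_speed=.06); o=env.get_obs(); print(o['finger_gap'],o['grasp_force'],o['wrist_force'])
    cv2.imwrite('pics/s8.png',env.capture('side'))
    im=env.capture('wrist'); k=blobs(im,'orange',100)[0]; e=cv2.boundingRect(k); print(e)
E
```

```text
[ 0.60159602 -0.01641153 -0.01848733] [-0.12575414  0.45650258 -0.18851501]
0.03916146778619 30.000213026069105 45.3
0.03931907747290718 29.999834652990103 [ 0.39199496 -0.07742764 -1.11156087]
(281, 245, 81, 92)
```

Gripped (gap 39 mm). Now to the stage.

```bash
python3 - <<'E'
from h import *
p=[.602,-.0165]; env.movel([*p,.15],max_speed=.15)
s=np.array([.4623,.2684]); env.movep([*s,.15],ROT); env.movel([*s,.03],max_speed=.12)
for z in (.018,.013,.010,.009):
    env.movel([*s,z],max_speed=.04); f=env.get_obs()['wrist_force'][2]; print(z,f)
    if f>2: break
env.set_gripper(.06); env.movel([*s,.15],max_speed=.15)
env.movep([.44,.20,.25],ROT); env.pause(.2)
im=env.capture('wrist'); cv2.imwrite('pics/w9.png',im)
k=blobs(im,'orange',100)[0]; e=cv2.boundingRect(k); print(e)
w=ray('wrist',k[:,0,:],.064)[:,:2].astype(np.float32); print('spec top',cv2.minEnclosingCircle(w)); print(env.get_obs()['time'])
E
```

```text
0.018 -0.5356729533591917
0.013 -0.9518354464629313
0.01 -2.1300368514994226
0.009 -0.6681805611313234
(250, 161, 39, 37)
spec top ((0.46320444345474243, 0.26611799001693726), 0.021714918315410614)
53.325
```

View pics/w9.png

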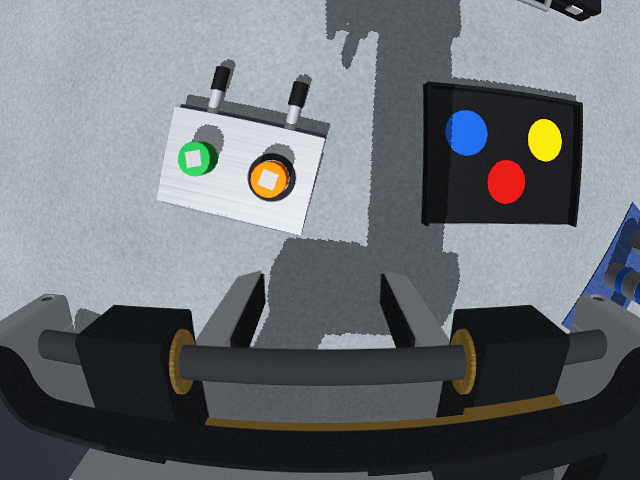

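The picture shows the specimen at (269,178), central in its ring and within about 2 mm, with green undisturbed at (197,158). Now the canisters go back.

```bash
python3 - <<'E'
from h import *
PAD=dict(yellow=[.6205,-.071],blue=[.5865,.0475],red=[.544,-.029])
for n in('yellow','blue','red'):
    pick(SLOT[n],.055); place(np.array(PAD[n]),.0592)
env.movep([.50,-.02,.32],ROT); env.pause(.2)
im=env.capture('wrist'); cv2.imwrite('pics/w10.png',im)
print(env.get_obs()['time'])
E
```

```text
grip 0.04352979077480592 29.940091623575427 58.0667
placed [ 0.62022604 -0.07097159  0.0587193 ] [ 0.8270237 -0.1824911 -1.3589097] 0.043326224618902454 62.7667
grip 0.04377131859601709 29.937768448144197 68.1083
placed [0.58626809 0.04749964 0.05878199] [ 0.11722116 -0.26240193 -1.53810153] 0.0431866623535693 73.0917
grip 0.04386919958987355 29.98843242006842 78.9583
placed [ 0.54379927 -0.02898743  0.05885205] [ 0.09974536 -0.06262227 -1.31849056] 0.04327398445389324 83.875
86.2833
```

View pics/w10.png

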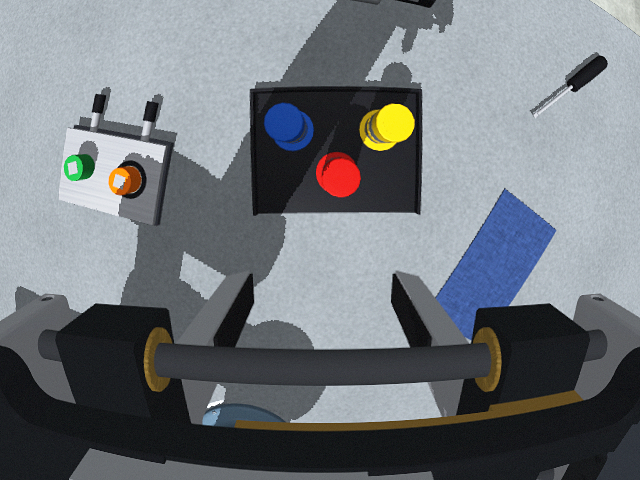

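All three cans stand upright on their pads, with caps at blue (285,123), yellow (395,124), red (341,177). A quick numeric check comes before handing in.

```bash
python3 - <<'E'
from h import *
print(ray('wrist',[(395.5,123),(285,123),(341.5,177)],.126).round(4))
E
```

```text
[[ 0.6208 -0.0705  0.126 ]
 [ 0.5871  0.0462  0.126 ]
 [ 0.5458 -0.0296  0.126 ]]
```

All are within 2 mm of the pad centres.

```bash
python3 -c "
from cell import env
print(env.sign_off())"
```

```text
the job is handed in; nothing more can be done
None
```

The job is handed in, verdict not shown: by my last camera checks the specimen is about 2 mm off the spot centre, each canister is within 2 mm of its own pad's centre, and the green reference looked undisturbed. The first try at the specimen closed above it because the fingertips sit about 38 mm higher than the reported TCP.

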